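# Seized carton into the sprung drop box

## Robot

A 7-joint arm with a two-finger parallel gripper is mounted at the origin on the work surface. World frame = base frame: x ahead of the robot, y to its left, z up, the work surface at z = 0. Lengths are in m, angles in rad, forces in N, time in s.
With the tool pointing down it reaches from about 0.4 to 0.875 m from the base axis. Payload 19.3 kg.
Tool frame: the origin (TCP) lies midway between the tips of the shut fingers; the grasp point (between the pads) lies 19 mm behind it; z points along the fingers, y is the direction in which the jaws open and shut (so a half turn about z gives the same grasp; the last joint's range is limited). The gripper opens to 85 mm and grips with 20 to 120 N. Pads are 22 mm wide; open, the fingers measure 114 mm over their backs; the gripper's body (76 mm by 85 mm) begins 54 mm behind the grasp point. The pads swing forward as they close: fully open they stand 13 mm farther back than shut.
Start: joints at [1.136, 0.521, -0.036, 1.599, 0.021, 1.021, -0.113], TCP at [0.223, -0.584, 0.202] pointing down, gripper open.
Joint ranges: [-2.91, 2.91], [-0.3, 2.13], [-1.5, 1.42], [0.17, 2.43], [-1.26, 4.41], [0.16, 1.93], [-2.52, 2.52]. Speed limits (rad/s): [1.89, 1.89, 2.39, 2.39, 3.01, 3.01, 3.01].

## Interface

Orientations are given as [roll, pitch, yaw] about the fixed x, y, z axes, in that order (R = Rz(yaw) Ry(pitch) Rx(roll)).
In Python, from workcell import telemetry, cams, workorder gives the robot as it stands. The module is installed in compiled form; this text tells all that it offers.
- The arm moves only by the tool apply_moves, never from a script. Its argument "steps" is a list of rows, each a list of 4 numbers: the shift along the tool's x, y, z in cm, then the turn about the tool's z in rad. A call has exactly 10 rows; each row is the pose to reach, as a shift and turn from the pose commanded when the call began, along the tool's axes at that moment; what a row does not reach only later rows make up. A row lasts 1/12 s, in which the tool goes at most 41.7 mm and 7.16 degrees, less where a joint would pass 70% of its speed; a pose out of reach is approached as far as the arm can. A call with a gripper value outside its range is refused whole. "claw" is the closure, from 0 (fully open) to 1 (shut), set as the call begins (left out, the last holds). The fingers move at their own pace and stop on an object; "force" is the grip in N (left out, the last holds). Time passes only in rows, so rows that repeat a pose let the fingers close, or fill a call up. It gives the time, the measured TCP pose, the force and the opening at its end, in the units of the state.
- telemetry.observe(): the state, without advancing time (a new reading comes with each control period).
- cams.grab_frame(name): name is "side" or "top"; returns a dict with "color" (420x560x3 uint8, red, green, blue), "mtx" (3x3 intrinsics, pixels), "eye" and "orientation" of the camera in the world. Camera axes: x right, y down, z forward; pixel columns grow to the right and rows downward; lengths in m; the calibration is good to about 2 mm. A picture is of the moment at which its call begins. There is no depth.
- workorder.job_done(): hands the job in, once; it reports no verdict.
Trained networks look in the newest picture that a camera, given by its name, has taken for a name from the list of things; names that differ only in an ending like _2 or _b are one class to them, and where a whole thing is asked for, a point or a joint stands for the part that bears it (a point fixed in the world has none). Each returns a list of dicts, best first, with "score" (0 to 1); they miss things now and then, are a little off and sometimes report something else, mostly with a low value. They report only what shows in the picture. A call takes as long as a camera call. They do not tell look-alikes from the thing itself.
- cams.find_in(camera, name): "box" ([left, top, width, height] in pixels, round what is visible of it).
- cams.pinpoint(camera, name): "uv" ([column, row] in pixels: a listed point, or the origin of a listed thing).
The state is a dict: "clock": time; "qpos": joint angles; "qd": joint speeds; "joint_efforts": joint torques, N m; "position": TCP position; "tool_rot": TCP orientation; "force": force on the tool from outside, world axes, zero at the start; "moment": the same for the moment, N m; "grip_width": finger opening in m.
Only numpy, scipy, OpenCV 4.12 (cv2) and the standard library are available. Lean on these libraries where they do the work, as an engineer would, in place of code of your own. Each camera call takes 0.05 s, during which the arm holds its last target. There are 200 camera calls.

## Task

Put the slim tall carton into the grey drop box: keeping it upright in the gripper, push the sprung flap in the box's top down with it and lower it in past the flap, letting go only once well over half of it is inside. It must end up inside the box with the flap sprung shut behind it. Leave the squat carton of the same card standing where it is.

Things in the scene. Friction and masses are not known exactly. Their poses are not given: they have to be found in the camera images.
- slim_mid (a point): Centre (45 mm above its foot) of the slim tall carton: white card with a thin grey seam, square 42 x 42 mm, 90 mm high, about 280 g, standing loose on the table among other goods. z is up, x and y are square to its sides (turned up to 30 degrees from the table's edges).
- squat_mid (a point): Centre (28 mm above its foot) of the squat carton of the same white card, 60 x 60 mm and 56 mm high, standing loose on the table. It is to be left alone.
- mouth (a point): Centre of the mouth in the top of the fixed grey steel drop box (box 160 x 200 mm, 200 mm high), level with the box's top, 200 mm above the table. z is up; x points across the mouth, from the flap's free edge (-x, the robot's side) to its hinge (+x, under a thin steel rod); y runs along the hinge. The mouth is 100 mm along x and 150 mm along y, framed in black. The box is empty, its floor 194 mm below the mouth.
- flap (a joint): Angle of the aluminium flap that fills the mouth: 0 = shut, level with the box's top; it grows as the flap is pushed down into the box, to 1.5 rad. Hinged along its +x edge, 96 mm long from hinge to free edge. A light spring shuts it whenever it is let go: about 0.5 N at the free edge starts it moving, about 1 N there holds it well open. A carton lowered upright through the middle of the mouth pushes it open to about 1.25 rad, and falls free to the floor when let go.
Not all that is in view belongs to the job. Leave any turquoise look-alike of the part that bears slim_mid alone.

How it is judged:
On the way:
1. the slim carton, still in the gripper and upright within 25 degrees, holds the flap open by at least 0.5 rad with its centre below the mouth's rim (value of joint flap above 0.5 rad and z of slim_mid in the frame of mouth below 0.003 m and angle between slim_mid's own z axis and vertical below 0.44 rad and contact force between the fingers and slim above 1 N), for 0.1 s.
At the end, for the whole second after the job is handed in: The slim carton lies or stands at rest inside the drop box, its centre at least 110 mm below the mouth; the flap is shut to within 0.15 rad; the squat carton stands upright within 30 mm of where it was (z of slim_mid in the frame of mouth between -0.2 and -0.11 m and x of slim_mid in the frame of mouth between -0.08 and 0.08 m and y of slim_mid in the frame of mouth between -0.1 and 0.1 m and linear speed of slim below 0.03 m/s and value of joint flap below 0.15 rad and distance of squat_mid from where it was at the start of the episode below 0.03 m and angle between squat_mid's own z axis and vertical below 0.3 rad); the robot touches nothing.
It fails at once if the squat carton is lifted or knocked more than 60 mm from its place (distance of squat_mid from where it was at the start of the episode above 0.06 m).
It also fails if it takes over 40 s, if anything falls off the work surface, if the arm or the gripper's body presses on something with over 40 N, if the wrist force passes 120 N, or if a joint passes its speed limit or range.

## Working session

There is one attempt and no reset: what is moved stays moved. The work goes in short steps, Python scripts to look and compute and a tool call to move; the robot and the scene stay as the last step left them, time stands still between calls to the robot, and variables do not carry over. Pictures are saved under pics/ and viewed, about 8 in all and at most 12, crops included, and the job is handed in when it is done.

Besides the shell and the picture viewer there is one more tool, called after "Request:" by a JSON object that holds its "op" and its "data", one argument or row to a line. apply_moves: Moves the arm, as the interface text tells. Its arguments: {"type":"object","properties":{"steps":{"type":"array"},"claw":{"type":"number"},"force":{"type":"number"}},"required":["steps"]}

```bash
mkdir -p pics
cat > h.py <<'E'
import numpy as np, cv2
from workcell import telemetry, cams, workorder
from scipy.spatial.transform import Rotation as R
def rot(o):
    o=np.array(o,float)
    if o.shape==(3,3): return o
    return R.from_quat(o).as_matrix() if o.size==4 else R.from_euler('xyz',o).as_matrix()
def ray(f,uv):
    d=rot(f['orientation'])@np.linalg.solve(np.array(f['mtx']),[uv[0],uv[1],1]); return np.array(f['eye']),d
def atz(f,uv,z):
    e,d=ray(f,uv); return e+d*(z-e[2])/d[2]
def proj(f,p):
    q=np.array(f['mtx'])@(rot(f['orientation']).T@(np.array(p)-f['eye'])); return q[:2]/q[2]
def tri(a,ua,b,ub):
    e1,d1=ray(a,ua);e2,d2=ray(b,ub)
    s=np.linalg.lstsq(np.c_[d1,-d2],e2-e1,rcond=None)[0]
    p,q=e1+s[0]*d1,e2+s[1]*d2
    return (p+q)/2,np.linalg.norm(p-q)
def save(f,n): cv2.imwrite(f'pics/{n}.png',cv2.cvtColor(f['color'],cv2.COLOR_RGB2BGR))
E
python3 - <<'E'
from h import *
np.set_printoptions(precision=4,suppress=True)
F={c:cams.grab_frame(c) for c in('top','side')}
for c,f in F.items():
    save(f,c+'1'); print(c,f['eye'],f['orientation'])
    for n,z in(('slim_mid',.045),('squat_mid',.028),('mouth',.2)):
        for d in cams.pinpoint(c,n)[:4]: print(n,np.round(d['uv'],1),round(d['score'],2),atz(f,d['uv'],z))
        if n!='mouth':print([ (d['box'],round(d['score'],2)) for d in cams.find_in(c,n)[:3]])
s=telemetry.observe();print(s['position'],s['tool_rot'],s['clock'])
E
```

```text
top [0.4802 0.007  0.9203] [-3.0642 -0.0067 -1.546 ]
slim_mid [402.6 179. ] 0.89 [ 0.62   -0.2372  0.045 ]
slim_mid [382.3 270.3] 0.85 [ 0.4327 -0.1968  0.045 ]
slim_mid [417.3 226.9] 0.69 [ 0.5222 -0.2676  0.045 ]
[([398.5, 214.7, 34.1, 23.1], 0.92), ([365.8, 260.1, 29.8, 19.7], 0.67), ([386.3, 165.8, 40.1, 32.2], 0.63)]
squat_mid [323.2 158.9] 0.94 [ 0.661  -0.0747  0.028 ]
[([309.4, 139.9, 31.3, 37.7], 0.78)]
mouth [145.3 226.7] 0.95 [0.5037 0.2363 0.2   ]
side [0.4157 0.5516 0.7713] [-2.4259 -0.001  -2.8848]
slim_mid [356.3 176.2] 0.95 [ 0.431  -0.1921  0.045 ]
slim_mid [321.7 150.7] 0.82 [ 0.5188 -0.2531  0.045 ]
slim_mid [286.1 147.9] 0.65 [ 0.5991 -0.2417  0.045 ]
[([310.8, 128.0, 22.6, 42.2], 0.92), ([344.0, 154.7, 26.0, 42.6], 0.9), ([268.8, 127.7, 23.2, 45.4], 0.58)]
squat_mid [242.9 199.9] 0.84 [ 0.6522 -0.0785  0.028 ]
[([221.8, 178.2, 35.6, 45.8], 0.59)]
mouth [274.2 302.9] 0.76 [0.5002 0.2366 0.2   ]
[ 0.2229 -0.5838  0.2018] [-3.1415 -0.      0.3648] 0.6
```

Run:
```python
import cv2
a=cv2.imread('pics/top1.png')[120:300,60:460];b=cv2.imread('pics/side1.png')[100:370,180:420]
cv2.imwrite('pics/c1.png',cv2.resize(a,(800,360),interpolation=2))
cv2.imwrite('pics/c2.png',cv2.resize(b,None,fx=2.2,fy=2.2,interpolation=2))
```

```text
(no output)
```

View pics/c1.png

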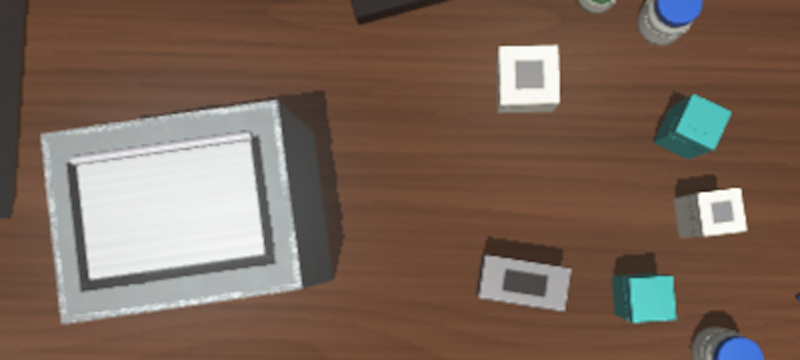

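View pics/c2.png

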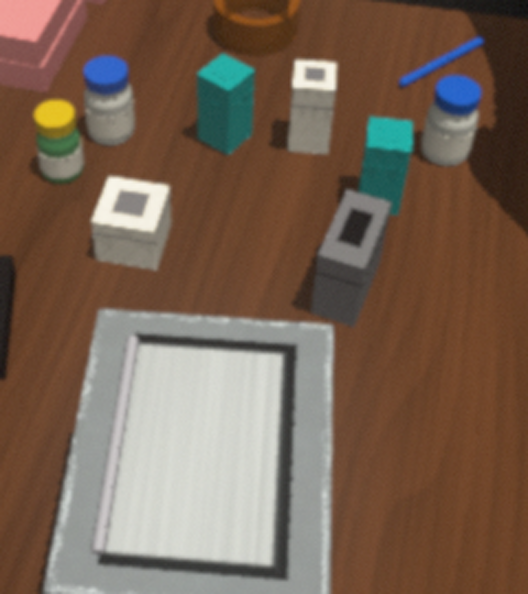

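The white slim carton is near crop (722,212), which is top px (421,226) and about (0.52,-0.26). The teal ones are look-alikes. The squat carton is at crop (529,75). The box has its hinge rod on the far (+x) side. Next I get the yaws and centres from contours.

```bash
cat > m.py <<'E'
from h import *
np.set_printoptions(precision=4,suppress=True)
f=cams.grab_frame('top');g=cams.grab_frame('side')
def blob(f,mask,uv,rad,z,name):
    m=np.zeros_like(mask);u,v=map(int,uv);m[v-rad:v+rad,u-rad:u+rad]=mask[v-rad:v+rad,u-rad:u+rad]
    c=max(cv2.findContours(m,0,2)[0],key=cv2.contourArea)
    c=cv2.convexHull(c).reshape(-1,2)
    P=np.array([atz(f,p,z)[:2] for p in c])*1000
    r=cv2.minAreaRect(P.astype(np.float32)); print(name,np.array(r[0]),np.array(r[1]),'deg',r[2])
a=f['color'].astype(int);b=g['color'].astype(int)
sp=lambda a:a.max(2)-a.min(2)
for t in (190,210):
  blob(f,((a.min(2)>t)).astype(np.uint8),(421,226),26,.09,'slim top')
  blob(g,((b.min(2)>t)).astype(np.uint8),proj(g,[.52,-.26,.09]),20,.09,'slim side')
blob(f,((a.min(2)>205)&(sp(a)<25)).astype(np.uint8),(145,226),58,.2,'flap top')
blob(f,((a.min(2)>120)&(sp(a)<40)).astype(np.uint8),(145,226),75,.2,'box top')
blob(g,((b.min(2)>110)&(sp(b)<40)).astype(np.uint8),(274,303),85,.2,'box side')
E
python3 m.py
```

```text
slim top [ 523.3702 -259.8279] [41.1733 42.355 ] deg 8.507187843322754
slim side [ 522.3207 -258.1265] [39.2858 40.6547] deg 10.351045608520508
slim top [ 523.2188 -260.2561] [40.9316 41.0251] deg 8.916735649108887
slim side [ 521.3779 -258.6012] [37.2605 38.3347] deg 10.351041793823242
flap top [507.7855 236.8877] [ 95.316  145.1248] deg 9.687284469604492
box top [506.6339 237.2138] [161.5807 201.6074] deg 9.802790641784668
box side [504.3674 236.7944] [161.0136 201.9204] deg 9.773275375366211
```

Request:
{"op": "apply_moves", "data": {
  "steps": [
    [1.5,-0.75,0,0.02],
    [5,-2.5,0,0.04],
    [9,-4.5,0,0.06],
    [13,-6.5,0,0.08],
    [17,-8.5,0,0.1],
    [21,-10.5,0,0.13],
    [25,-12.4,0,0.16],
    [29,-14.4,0,0.18],
    [33,-16.4,0,0.2],
    [36,-17.8,0,0.205]
  ],
  "claw": 0,
  "force": 40
}}

```text
clock: 1.53
position: [0.4883, -0.2964, 0.2021]
tool_rot: [3.141, -0.0, 0.158]
force: [0.3, -1.2, -0.7]
grip_width: 0.0853
```

Request:
{"op": "apply_moves", "data": {
  "steps": [
    [1.5,-1.2,0,0],
    [3,-2.4,0,0],
    [3.9,-3.1,0,0],
    [3.9,-3.1,2,0],
    [3.9,-3.1,4,0],
    [3.9,-3.1,6,0],
    [3.9,-3.1,8,0],
    [3.9,-3.1,9,0],
    [3.9,-3.1,9,0],
    [3.9,-3.1,9,0]
  ]
}}

```text
clock: 2.37
position: [0.5207, -0.2617, 0.1121]
tool_rot: [-3.142, 0.0, 0.159]
force: [0.2, 0.2, -0.3]
grip_width: 0.085
```

Run:
```python
from h import *
f=cams.grab_frame('top');g=cams.grab_frame('side')
a=cv2.resize(f['color'][170:290,340:480],None,fx=3,fy=3);b=cv2.resize(g['color'][80:220,240:420],None,fx=2.2,fy=2.571)
im=np.hstack([a,b[:360]]);save({'color':im},'g1')
s=telemetry.observe();print(s['position'],s['tool_rot'])
```

```text
[ 0.52136563 -0.26175616  0.11299064] [ 3.14076971e+00 -1.29289775e-03  1.59423573e-01]
```

View pics/g1.png

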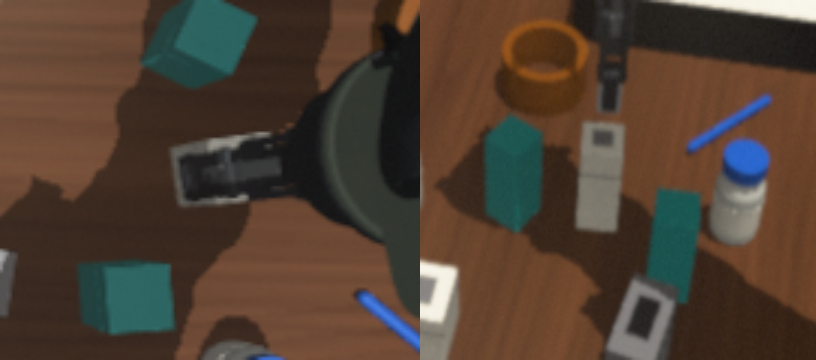

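The picture shows the finger above the white slim carton at (600,140), square to it, with clear room on both sides. I'll go down and grip.

Request:
{"op": "apply_moves", "data": {
  "steps": [
    [0.1,-0.2,1,0],
    [0.1,-0.2,2.2,0],
    [0.1,-0.2,3.4,0],
    [0.1,-0.2,4.6,0],
    [0.1,-0.2,5.6,0],
    [0.1,-0.2,6.1,0],
    [0.1,-0.2,6.1,0],
    [0.1,-0.2,6.1,0],
    [0.1,-0.2,6.1,0],
    [0.1,-0.2,6.1,0]
  ]
}}

```text
clock: 3.3
position: [0.5218, -0.2594, 0.0513]
tool_rot: [3.141, -0.001, 0.16]
force: [0.4, 0.6, -0.1]
grip_width: 0.0854
```

Request:
{"op": "apply_moves", "data": {
  "steps": [
    [0,0,0,0],
    [0,0,0,0],
    [0,0,0,0],
    [0,0,0,0],
    [0,0,0,0],
    [0,0,0,0],
    [0,0,0,0],
    [0,0,0,0],
    [0,0,0,0],
    [0,0,0,0]
  ],
  "claw": 1,
  "force": 40
}}

```text
clock: 4.13
position: [0.5217, -0.2594, 0.0512]
tool_rot: [3.141, -0.001, 0.16]
force: [-0.3, -0.5, 5.0]
grip_width: 0.0409
```

Request:
{"op": "apply_moves", "data": {
  "steps": [
    [0,0,-1,0],
    [0,0,-3,0],
    [0,0,-6,0],
    [0,0,-9,0],
    [0,0,-12,0],
    [0,0,-15,0],
    [0,0,-18,0],
    [0,0,-21,0],
    [0,0,-23.5,0],
    [0,0,-24.5,0]
  ]
}}

```text
clock: 4.97
position: [0.5222, -0.2595, 0.2999]
tool_rot: [3.139, -0.004, 0.16]
force: [-0.6, -0.3, -2.6]
grip_width: 0.0409
```

Request:
{"op": "apply_moves", "data": {
  "steps": [
    [0.2,-1.2,0,0],
    [0.5,-4,0,0],
    [0.9,-7.2,0,0],
    [1.3,-10.4,0,0],
    [1.7,-13.8,0,0],
    [2.1,-17.2,0,-0.01],
    [2.5,-20.6,0,-0.01],
    [2.9,-24,0,-0.01],
    [3.3,-27.2,0,-0.01],
    [3.7,-30.4,0,-0.01]
  ]
}}

```text
clock: 5.8
position: [0.5083, 0.0488, 0.2947]
tool_rot: [-3.141, 0.002, 0.17]
force: [0.1, -0.7, -3.1]
grip_width: 0.0405
```

Request:
{"op": "apply_moves", "data": {
  "steps": [
    [0.4,-3.2,0,0],
    [0.8,-6.4,0,0],
    [1.2,-9.6,0,0],
    [1.6,-12.8,0,0],
    [1.9,-15.5,0,0],
    [2.2,-17.8,0,0],
    [2.3,-18.8,0,0],
    [2.3,-18.8,0,0],
    [2.3,-18.8,0,0],
    [2.3,-18.8,0,0]
  ]
}}

```text
clock: 6.63
position: [0.5005, 0.2348, 0.2953]
tool_rot: [3.141, 0.001, 0.169]
force: [-0.9, -0.2, -2.2]
grip_width: 0.0403
```

Run:
```python
from h import *
f=cams.grab_frame('top');g=cams.grab_frame('side')
a=cv2.resize(f['color'][140:320,50:250],None,fx=2,fy=2);b=cv2.resize(g['color'][140:380,170:370],None,fx=1.8,fy=1.5)
save({'color':np.hstack([a,b])},'g2')
s=telemetry.observe();print(s['position'],s['tool_rot'],s['force'],s['qpos'],s['grip_width'])
print([(d['uv'],d['score']) for d in cams.pinpoint('side','slim_mid')],proj(g,[s['position'][0],s['position'][1],s['position'][2]-.006]))
print([(d['uv'],d['score']) for d in cams.pinpoint('side','mouth')])
```

```text
[0.50069355 0.23479843 0.29563432] [3.14112957e+00 2.61902916e-04 1.68255050e-01] [-0.51314605 -0.34926755 -3.49722012] [-0.29883098  0.33247364 -0.32616267  1.65768653  0.11412921  1.17057185
 -2.05549891] 0.040472561357529656
[([274.1, 266.2], 0.89), ([354.7, 176.9], 0.59)] [274.04566957 264.40355363]
[([272.3, 305.0], 0.7)]
```

View pics/g2.png

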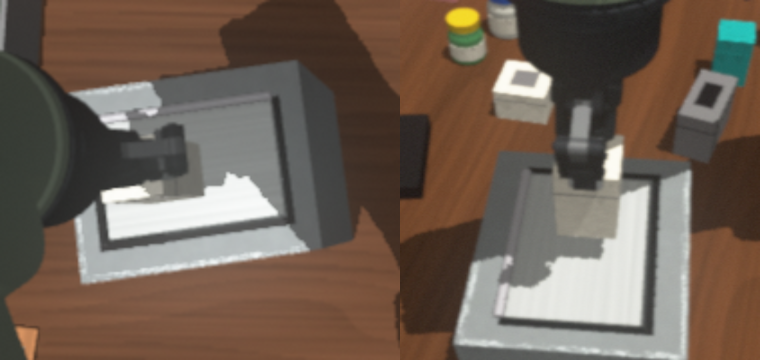

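The carton is upright in the gripper over the middle of the mouth, and the networks agree to about 2 px. Lowering it in now.

Request:
{"op": "apply_moves", "data": {
  "steps": [
    [0,-0.2,1,0],
    [0,-0.2,2.5,0],
    [0,-0.2,4,0],
    [0,-0.2,5,0],
    [0,-0.2,6,0],
    [0,-0.2,7,0],
    [0,-0.2,8,0],
    [0,-0.2,9,0],
    [0,-0.2,10,0],
    [0,-0.2,11,0]
  ]
}}

```text
clock: 7.67
position: [0.5002, 0.238, 0.1849]
tool_rot: [-3.142, 0.0, 0.17]
force: [0.3, -0.5, -2.5]
grip_width: 0.0407
```

Request:
{"op": "apply_moves", "data": {
  "steps": [
    [0,0,1,0],
    [0,0,2,0],
    [0,0,3,0],
    [0,0,4,0],
    [0,0,4.5,0],
    [0,0,4.5,0],
    [0,0,4.5,0],
    [0,0,4.5,0],
    [0,0,4.5,0],
    [0,0,4.5,0]
  ]
}}

```text
clock: 8.5
position: [0.5004, 0.2381, 0.1412]
tool_rot: [-3.141, -0.001, 0.17]
force: [-0.1, -0.6, -3.5]
grip_width: 0.0405
```

Run:
```python
from h import *
f=cams.grab_frame('top');g=cams.grab_frame('side')
a=cv2.resize(f['color'][140:320,50:250],None,fx=2,fy=2);b=cv2.resize(g['color'][140:380,170:370],None,fx=1.8,fy=1.5)
save({'color':np.hstack([a,b])},'g3')
s=telemetry.observe();print(s['position'],s['tool_rot'],s['force'],s['grip_width'],s['clock'])
```

```text
[0.50040611 0.23806114 0.14113192] [-3.14138701e+00 -5.86531528e-04  1.69711618e-01] [-1.21756001  0.51671259 -3.10602729] 0.04058099129229553 8.6
```

View pics/g3.png

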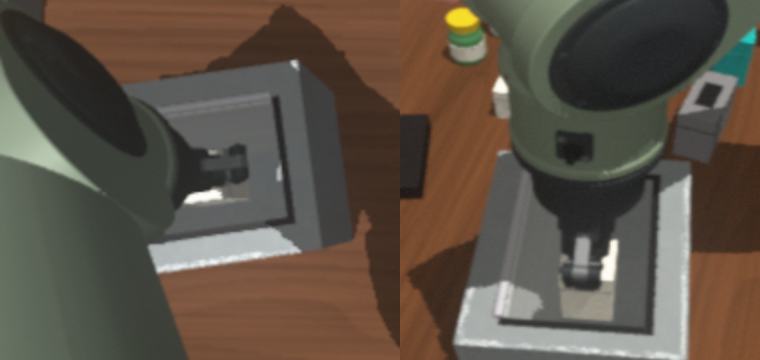

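The carton is in the mouth with its top still showing at (590,260) in the side view, and the flap is pushed under. Releasing it now.

Request:
{"op": "apply_moves", "data": {
  "steps": [
    [0,0,0,0],
    [0,0,0,0],
    [0,0,0,0],
    [0,0,0,0],
    [0,0,0,0],
    [0,0,0,0],
    [0,0,0,0],
    [0,0,0,0],
    [0,0,0,0],
    [0,0,0,0]
  ],
  "claw": 0
}}

```text
clock: 9.43
position: [0.5002, 0.238, 0.1408]
tool_rot: [-3.142, -0.0, 0.17]
force: [0.9, -0.1, 0.7]
grip_width: 0.0852
```

Request:
{"op": "apply_moves", "data": {
  "steps": [
    [0,0,-0.5,0],
    [0,0,-1.5,0],
    [0,0,-3,0],
    [0,0,-5,0],
    [0,0,-7.5,0],
    [0,0,-10,0],
    [0,0,-13,0],
    [0,0,-16,0],
    [0,0,-18,0],
    [0,0,-19,0]
  ]
}}

```text
clock: 10.27
position: [0.5007, 0.2384, 0.3346]
tool_rot: [-3.14, -0.004, 0.17]
force: [0.3, 0.1, 0.5]
grip_width: 0.0855
```

Request:
{"op": "apply_moves", "data": {
  "steps": [
    [0,2,0,0],
    [0,5,0,0],
    [0,8.5,0,0],
    [0,12,0,0],
    [0,15.5,0,0],
    [0,19,0,0],
    [0,21.5,0,0],
    [0,22.5,0,0],
    [0,22.5,0,0],
    [0,22.5,0,0]
  ]
}}

```text
clock: 11.1
position: [0.538, 0.0167, 0.3308]
tool_rot: [-3.141, 0.0, 0.17]
force: [-0.1, 1.3, 0.4]
grip_width: 0.0855
```

Run:
```python
from h import *
f=cams.grab_frame('top');g=cams.grab_frame('side')
save({'color':np.hstack([cv2.resize(f['color'],(400,300)),cv2.resize(g['color'],(400,300))])},'g4')
s=telemetry.observe();print(s['position'],s['force'],s['grip_width'],s['clock'])
for c,F in(('top',f),('side',g)):
    print(c,[(d['uv'],round(d['score'],2)) for d in cams.pinpoint(c,'slim_mid')],[(atz(F,d['uv'],.028),round(d['score'],2)) for d in cams.pinpoint(c,'squat_mid')])
```

```text
[0.53802256 0.01774295 0.33084784] [ 0.1944665  -0.43074853 -0.87677184] 0.08539148433388077 11.2
top [] []
side [([356.8, 178.5], 0.76), ([282.6, 151.3], 0.69), ([273.3, 301.8], 0.59)] [(array([ 0.65746395, -0.08537518,  0.028     ]), 0.77)]
```

View pics/g4.png

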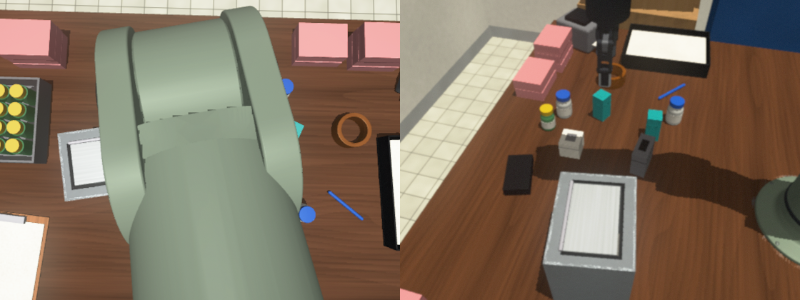

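The side view shows the flap shut at (593,220) with nothing on it, the slim carton gone from the table, and the squat carton in place at (571,143). I'll compare the flap numerically with the first picture, then hand in.

Run:
```python
from h import *
g=cams.grab_frame('side');o=cv2.cvtColor(cv2.imread('pics/side1.png'),cv2.COLOR_BGR2RGB)
for n,(x,y,w,h) in dict(flap=(222,250,92,115),squat=(220,178,40,46)).items():
    d=cv2.absdiff(g['color'],o)[y:y+h,x:x+w].max(2);print(n,d.mean(),d.max())
if cv2.absdiff(g['color'],o)[250:365,222:314].mean()<12: print('hand in',workorder.job_done())
```

```text
flap 7.6126654064272214 48
squat 32.0179347826087 114
the job is handed in; nothing more can be done
hand in None
```

I put the slim white carton into the drop box and handed the job in at about 11 s of the 40 s allowed; no verdict is reported back. I gripped it near its top, lowered it upright through the middle of the mouth until its centre was about 65 mm below the rim, let go, and moved the arm clear.

**Checks that agreed:**
- **Grip:** the opening held at 41 mm, about the carton's 42 mm width, all the way in. The weight came off the wrist when I let go.
- **Flap:** in the last side picture it is shut with nothing on it. That area nearly matches the first picture (mean difference 7.6 of 255). I did not measure the flap's angle.
- **Carton:** the slim carton is gone from the table. Its resting place is inferred, because the box hides it.

**Checks that disagreed or failed:**
- **Squat carton:** its side-view position came out about 8 mm from the first reading, within what I'd expect from network error. Its image patch changed a lot (mean difference 32). I put that down to the arm's shadow, because the carton looks upright and in place and nothing passed near it.
- **False find:** the network reported a low-scoring slim carton (0.59) at the shut flap. The picture shows nothing there.
- **Top camera:** the arm blocked its view in the last check, so it confirmed nothing.

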